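# Take the label roll off its post

### The job

The label printer needs a fresh roll. Slide the white label roll up off its post on the blue two-post stand, lower it into the shallow yellow tray so that it lies flat inside the rim, and let go only once it is down. Leave the green tape roll where it is on the other post.

Things in the scene. Friction and masses are not known exactly. Their poses are not given: they have to be found in the camera images.
- label_roll: White roll of labels on a brown core, a ring lying flat with its axis upright: 67 mm outside diameter, 31 mm high, bore 17 mm clear, 0.08 to 0.15 kg. It starts on one of the stand's two posts, which one varies. Origin: centre of its underside; z up along its axis. Grip it across its outside diameter from above.
- tape_roll: Green tape roll, 73 mm outside diameter, 19 mm high, loose on the stand's other post; to be left there. Origin: centre of its underside; z up.
- roll_stand: Blue base plate 80 x 220 mm (x by y), top 12 mm above the bench, fixed to the bench. On it two upright steel posts of 10 mm diameter at y = -70 mm and y = +70 mm, x = 0; the rolls rest on grey hubs of 44 mm diameter, hub tops 27 mm above the bench, so that there is room for fingertips beside and below a roll. The post tips stand 70 mm above the bench, 12 mm above the top of the label roll. Origin: centre of the underside, on the bench; y runs along the row of posts.
- tray: Shallow square yellow tray, 150 x 150 mm outside, walls 4 mm thick, rim 14 mm above the bench, fixed to the bench. Origin: centre of the underside, on the bench; x and y along its sides.
- tray_floor (a point): Centre of the tray's inner floor (142 x 142 mm), 4 mm above the bench.

How it is judged:
On the way:
1. the label roll is drawn up clear of its post (its underside above the post tips) (z of label_roll in the frame of roll_stand above 0.072 m), for 0.1 s.
At the end, for the whole second after the job is handed in: The label roll lies flat at rest on the tray's floor, wholly inside the rim (centre within 42 mm of the tray's centre along each side, underside within 6 mm of the floor, tilt under 0.1 rad), released; the green tape roll is still on its post, within 25 mm of where it was (x of label_roll in the frame of tray_floor between -0.042 and 0.042 m and y of label_roll in the frame of tray_floor between -0.042 and 0.042 m and z of label_roll in the frame of tray_floor below 0.006 m and angle between label_roll's own z axis and vertical below 0.1 rad and linear speed of label_roll below 0.02 m/s and distance of tape_roll from where it was at the start of the episode below 0.025 m); the robot touches nothing.
It fails at once if the green tape roll is taken off its post or pushed more than 25 mm (distance of tape_roll from where it was at the start of the episode above 0.025 m).
It fails at once if the label roll is let go over the tray with its underside more than 30 mm above the tray floor (horizontal distance between label_roll and tray_floor below 0.075 m and z of label_roll in the frame of tray_floor above 0.03 m and contact force between label_roll and the fingers below 0.1 N).
It also fails if it takes over 40 s, if anything falls off the work surface, if the arm or the gripper's body presses on something with over 40 N, if the wrist force passes 120 N, or if a joint passes its speed limit or range.

### The arm

A 7-joint arm with a two-finger parallel gripper is mounted at the origin on a cart in front of the work surface, level with it; the furniture and walls round the work are solid. World frame = base frame: x ahead of the robot, y to its left, z up, the work surface at z = 0. Lengths are in m, angles in rad, forces in N, time in s.
With the tool pointing down it reaches from about 0.425 to 0.875 m from the base axis. Payload 9.9 kg.
Tool frame: the origin (TCP) lies on the front face of the gripper's body, between the roots of the fingers; the fingertips stand ahead of it and the grasp point (between the pads) lies 54 mm ahead of it (arm.tips_ahead is the z of the fingertips in the tool frame, in m); z points along the fingers, x is the direction in which the jaws open and shut, and the axes are right-handed (so a half turn about z gives the same grasp; the last joint's range is limited). The gripper opens to 85 mm and grips with 20 to 120 N. Pads are 22 mm wide; open, the fingers measure 114 mm over their backs; the gripper's body (76 mm by 85 mm) begins 54 mm behind the grasp point. The pads swing forward as they close: fully open they stand 13 mm farther back than shut.
Start: joints at [1.057, 0.576, 0.025, 1.437, -0.015, 1.129, -0.057], TCP at [0.281, -0.614, 0.304] pointing down, gripper open.
Joint ranges: [-2.76, 2.76], [-0.34, 2.15], [-1.52, 1.57], [0.19, 2.46], [-1.09, 4.23], [0.17, 1.99], [-2.82, 2.82]. Speed limits (rad/s): [2.22, 2.22, 3.01, 3.01, 3.14, 3.14, 3.14].

### API

Orientations are given as a unit quaternion [w, x, y, z].
In Python, from cell import sensors, optics, sign_off, arm gives the robot as it stands. The module is installed in compiled form; this text tells all that it offers.
- The arm moves only by the shell command python3 -m jog 'ROWS' [OPENING] [FORCE]. ROWS is JSON, a list of rows, each an object with "travel": the shift along the tool's x, y, z in m, a list of three; "spin": the turn about the tool's z in rad. A call has 1 to 20 rows; each row shifts and turns the pose as measured when the row begins, along the tool's axes as they then stand; what a row does not reach is not made up. A row lasts 1/10 s, in which the tool goes at most 50 mm and 8.59 degrees, less where a joint would pass 70% of its speed; a pose out of reach is approached as far as the arm can. A call with a gripper value outside its range is refused whole. OPENING is the opening, from 0 (shut) to 1 (fully open), set as the call begins (- or left out, the last holds). The fingers move at their own pace and stop on an object; FORCE is the grip in N (left out, the last holds). Time passes only in rows, so rows that do not move let the fingers close. It gives the time, the measured TCP pose, the force and the opening at its end, in the units of the state.
- sensors.read_state(): the state, without advancing time (a new reading comes with each control period).
- optics.grab_frame(name): name is "scene" or "side" or "wrist"; returns the picture (384x512x3 uint8, red, green, blue); there is no depth.
- optics.calibration(name): a dict with "vfov" (degrees; the focal length in pixels is half the picture's height over the tangent of half this angle, whatever the lens; pixels are square), "cx", "cy" (the principal point, pixels), "dist_coeffs" ([k1, k2, p1, p2, k3] as OpenCV has them; the pictures are not rectified), "origin" and "rotation" of the camera in the world. Camera axes: x right, y down, z forward; pixel columns grow to the right and rows downward; lengths in m; the calibration is good to about 2 mm. A picture is of the moment at which its call begins: read the wrist's pose just before it. calibration takes no time and is no camera call; for the wrist camera it gives the pose at the moment of the call.
- sign_off(): hands the job in, once; it reports no verdict.
Trained networks look in the newest picture that a camera, given by its name, has taken for a name from the list of things; names that differ only in an ending like _2 or _b are one class to them, and where a whole thing is asked for, a point or a joint stands for the part that bears it (a point fixed in the world has none). Each returns a list of dicts, best first, with "confidence" (0 to 1); they miss things now and then, are a little off and sometimes report something else, mostly with a low value. They report only what shows in the picture. A call takes as long as a camera call.
- optics.boxes_of(camera, query): "rect" ([left, top, right, bottom] in pixels, round what is visible of it).
- optics.outline_of(camera, query): "mask" (384x512 bool, what is visible of it) and "rect" ([left, top, right, bottom] in pixels, round what is visible of it).
- optics.place_of(camera, query): "uv" ([column, row] in pixels: a listed point, or the origin of a listed thing).
The state is a dict: "time_s": time; "q": joint angles; "joint_velocities": joint speeds; "effort": joint torques, N m; "tool_pos": TCP position; "orientation": TCP orientation; "ft_force": force on the tool from outside, world axes, zero at the start; "ft_torque": the same for the moment, N m; "width": finger opening in m.
Only numpy, scipy, OpenCV 4.12 (cv2) and the standard library are available. Lean on these libraries where they do the work, as an engineer would, in place of code of your own. Each camera call takes 0.05 s, during which the arm holds its last target. There are 200 camera calls.

## Working session

There is one attempt and no reset: what is moved stays moved. The work goes in short steps, Python scripts to look and compute and a shell command to move; the robot and the scene stay as the last step left them, time stands still between calls to the robot, and variables do not carry over. Pictures are saved under pics/ and viewed, about 8 in all and at most 12, crops included, and the job is handed in when it is done.

```bash
mkdir -p pics; cat > h.py <<'E'
import numpy as np, cv2
from cell import sensors, optics, sign_off, arm
def ray(cal,uv,z):
    f=192/np.tan(np.radians(cal['vfov'])/2)
    K=np.array([[f,0,cal['cx']],[0,f,cal['cy']],[0,0,1]])
    n=cv2.undistortPoints(np.array([[uv]],float),K,np.array(cal['dist_coeffs'],float))[0,0]
    d=np.array(cal['rotation']).reshape(3,3)@np.array([n[0],n[1],1]); o=np.array(cal['origin'])
    return o+d*(z-o[2])/d[2]
def proj(cal,P):
    f=192/np.tan(np.radians(cal['vfov'])/2)
    K=np.array([[f,0,cal['cx']],[0,f,cal['cy']],[0,0,1]])
    R=np.array(cal['rotation']).reshape(3,3).T
    return cv2.projectPoints(np.atleast_2d(np.array(P,float)),cv2.Rodrigues(R)[0],-R@np.array(cal['origin']),K,np.array(cal['dist_coeffs'],float))[0][:,0]
def save(im,n): cv2.imwrite('pics/'+n,im[:,:,::-1])
E
python3 - <<'E'
from h import *
s=sensors.read_state(); print({k:np.round(v,3) for k,v in s.items()}, arm.tips_ahead)
ims=[]
Z={'label_roll':.027,'tape_roll':.027,'roll_stand':0,'tray':0,'tray_floor':.004}
for c in ('scene','side'):
    im=optics.grab_frame(c); save(im,c+'0.png'); cal=optics.calibration(c)
    print(c,np.round(cal['origin'],3))
    for q in Z:
        for r in optics.place_of(c,q)[:2]: print(q,round(r['confidence'],2),np.round(r['uv'],1),np.round(ray(cal,r['uv'],Z[q]),3))
E
```

```text
{'time_s': np.float64(0.0), 'q': array([ 1.057,  0.577,  0.025,  1.438, -0.015,  1.129, -0.056]), 'joint_velocities': array([ 0.003,  0.   , -0.   ,  0.   , -0.001,  0.002, -0.001]), 'effort': array([ 1.0000e-03, -7.6574e+01,  2.2500e+00, -2.8596e+01,  1.5000e-02,
        1.3000e-02,  0.0000e+00]), 'tool_pos': array([ 0.281, -0.613,  0.303]), 'orientation': array([-0.   ,  0.842, -0.54 , -0.001]), 'ft_force': array([-0.143, -1.093,  0.57 ]), 'ft_torque': array([-0.024, -0.038, -0.033]), 'width': np.float64(0.085)} 0.0726
scene [ 0.239 -0.478  0.644]Traceback (most recent call last):
  File "<stdin>", line 9, in <module>
  File "h.py", line 7, in ray
    d=np.array(cal['rotation']).reshape(3,3)@np.array([n[0],n[1],1]); o=np.array(cal['origin'])
      ~~~~~~~~~~~~~~~~~~~~~~~~~~~~~~~~~^^^^^
ValueError: cannot reshape array of size 4 into shape (3,3)
```

View pics/scene0.png

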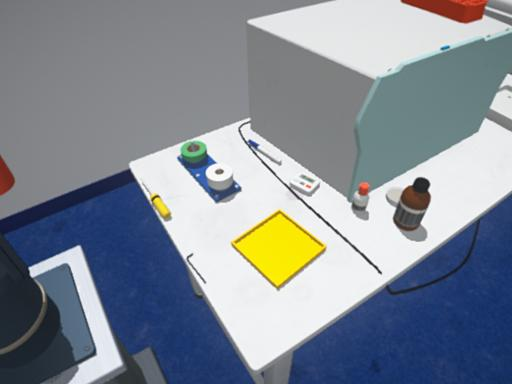

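The scene view shows the white roll at (219,177), the green tape at (194,151), the tray centred on (279,247), and a cabinet beyond. The calibration rotation is a quaternion, so I'll fix the helper.

```bash
sed -i "s/np.array(cal\['rotation'\]).reshape(3,3)/rot(cal)/" h.py; cat >> h.py <<'E'
from scipy.spatial.transform import Rotation as Ro
def rot(cal):
    q=cal['rotation']; return Ro.from_quat([q[1],q[2],q[3],q[0]]).as_matrix()
E
python3 - <<'E'
from h import *
Z={'label_roll':.027,'tape_roll':.027,'roll_stand':0,'tray':0,'tray_floor':.004}
for c in ('scene','side'):
    im=optics.grab_frame(c); save(im,c+'0.png'); cal=optics.calibration(c)
    print(c,np.round(cal['origin'],3), cal['rotation'])
    for q in Z:
        for r in optics.place_of(c,q)[:2]: print(q,round(r['confidence'],2),np.round(r['uv'],1),np.round(ray(cal,r['uv'],Z[q]),3))
E
```

```text
scene [ 0.239 -0.478  0.644] [-0.37086788  0.88528289 -0.26264525  0.09873546]
label_roll 0.84 [220.2 182.5] [0.513 0.132 0.027]
tape_roll 0.82 [193.3 154.4] [0.505 0.275 0.027]
roll_stand 0.83 [207.  173.9] [0.511 0.209 0.   ]
tray 0.96 [278.8 247.4] [ 0.531 -0.101  0.   ]
tray_floor 0.96 [278.3 244.1] [ 0.534 -0.095  0.004]
side [ 0.424 -0.667  0.496] [-0.48052953  0.87442861 -0.05346328  0.04009552]
label_roll 0.66 [253.6 181.7] [0.526 0.143 0.027]
tape_roll 0.59 [242.1 157.9] [0.509 0.285 0.027]
roll_stand 0.65 [248.1 180.3] [0.517 0.199 0.   ]
tray 0.59 [270.8 252.9] [ 0.532 -0.107  0.   ]
tray_floor 0.93 [267.6 247.1] [ 0.527 -0.093  0.004]
```

View pics/side0.png

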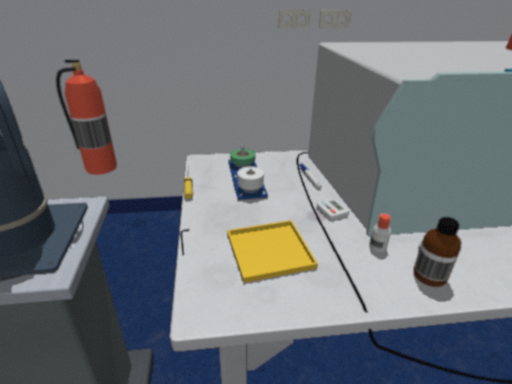

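The side view agrees: roll at (250,180), tape at (243,158), tray at (270,250). The label roll is at about (0.518, 0.135). I'll move over it with a pure translation, then spin.

```bash
python3 -m jog '[{"travel":[-0.035,-0.032,0],"spin":0},{"travel":[-0.035,-0.032,0],"spin":0},{"travel":[-0.035,-0.032,0],"spin":0},{"travel":[-0.035,-0.032,0],"spin":0},{"travel":[-0.035,-0.032,0],"spin":0},{"travel":[-0.035,-0.032,0],"spin":0},{"travel":[-0.035,-0.032,0],"spin":0},{"travel":[-0.035,-0.032,0],"spin":0},{"travel":[-0.035,-0.032,0],"spin":0},{"travel":[-0.035,-0.032,0],"spin":0},{"travel":[-0.035,-0.032,0],"spin":0},{"travel":[-0.035,-0.032,0],"spin":0},{"travel":[-0.035,-0.032,0],"spin":0}]' 1 40
python3 - <<'E'
from h import *
cal=optics.calibration('scene')
print([np.round(ray(cal,p,0),3) for p in [(248,121),(300,158),(350,196)]])
E
```

```text
time_s: 2.0
tool_pos: [0.4751, -0.0126, 0.3032]
orientation: [0.001, 0.838, -0.545, 0.004]
ft_force: [1.2, -1.0, -0.4]
width: 0.0853
[array([0.741, 0.366, 0.   ]), array([0.764, 0.122, 0.   ]), array([ 0.776, -0.07 ,  0.   ])]
```

```bash
python3 -m jog '[{"travel":[0,0,0],"spin":-0.149},{"travel":[0,0,0],"spin":-0.149},{"travel":[0,0,0],"spin":-0.149},{"travel":[0,0,0],"spin":-0.149},{"travel":[0,0,0],"spin":-0.149},{"travel":[0,0,0],"spin":-0.149},{"travel":[0,0,0],"spin":-0.149},{"travel":[0,0,0],"spin":-0.149},{"travel":[0,0,0],"spin":0}]'
python3 - <<'E'
from h import *
s=sensors.read_state(); q=s['orientation']; R=Ro.from_quat([q[1],q[2],q[3],q[0]]).as_matrix(); print(R.round(3))
im=optics.grab_frame('wrist'); cal=optics.calibration('wrist'); save(im,'w1.png'); print(cal['origin'])
for q,z in {'label_roll':.027,'tape_roll':.027,'roll_stand':0,'tray_floor':.004}.items():
    for r in optics.place_of('wrist',q)[:2]: print(q,round(r['confidence'],2),np.round(r['uv'],1),np.round(ray(cal,r['uv'],z),3))
E
```

```text
time_s: 2.9
tool_pos: [0.4777, -0.0011, 0.3049]
orientation: [0.002, 1.0, 0.027, 0.006]
ft_force: [0.2, -0.0, -0.5]
width: 0.0852
[[ 0.998  0.054  0.012]
 [ 0.054 -0.999 -0.003]
 [ 0.012  0.004 -1.   ]]
[0.47277282 0.06688942 0.37374523]
label_roll 0.69 [292.4  46.7] [0.517 0.138 0.027]
tray_floor 0.75 [286.2 235.4] [ 0.531 -0.103  0.004]
```

View pics/w1.png

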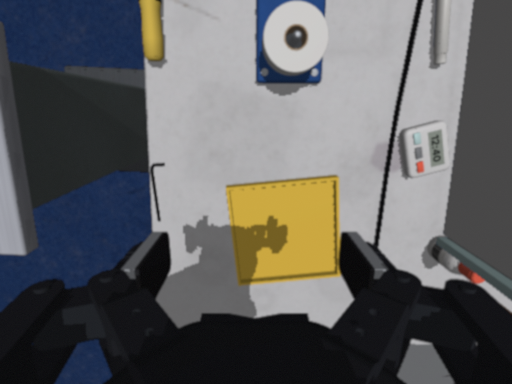

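The wrist view shows the roll at (297,40), lined up with the jaws, and the tray at (286,232). I'll move above the roll and look again.

```bash
python3 -m jog '[{"travel":[0.015,-0.045,0.01],"spin":0},{"travel":[0.015,-0.045,0.01],"spin":0},{"travel":[0.01,-0.025,0.02],"spin":0},{"travel":[0.006,-0.02,0.03],"spin":0},{"travel":[0,0,0.02],"spin":0},{"travel":[0,0,0],"spin":0}]'
python3 - <<'E'
from h import *
s=sensors.read_state(); q=s['orientation']; R=Ro.from_quat([q[1],q[2],q[3],q[0]]).as_matrix(); print(R.round(3),s['tool_pos'])
im=optics.grab_frame('wrist'); cal=optics.calibration('wrist'); save(im,'w2.png'); print(cal['origin'])
for q,z in {'label_roll':.027,'tape_roll':.027,'roll_stand':0}.items():
    for r in optics.place_of('wrist',q)[:2]: print(q,round(r['confidence'],2),np.round(r['uv'],1),np.round(ray(cal,r['uv'],z),3))
r=optics.boxes_of('wrist','label_roll')
if r: 
    b=r[0]['rect']; print(b,r[0]['confidence'],ray(cal,((b[0]+b[2])/2,(b[1]+b[3])/2),.05),ray(cal,(b[0],(b[1]+b[3])/2),.058),ray(cal,(b[2],(b[1]+b[3])/2),.058))
E
```

```text
time_s: 3.75
tool_pos: [0.5218, 0.14, 0.2125]
orientation: [0.002, 1.0, 0.016, 0.008]
ft_force: [-0.4, -0.7, 0.3]
width: 0.0852
[[ 0.999  0.031  0.016]
 [ 0.031 -0.999 -0.004]
 [ 0.016  0.004 -1.   ]] [0.52182013 0.13996007 0.21251169]
[0.51804853 0.20847163 0.28266541]
label_roll 0.65 [243.4 185. ] [0.515 0.141 0.027]
roll_stand 0.78 [240.7 105.9] [0.51  0.212 0.   ]
[204.9, 150.4, 281.1, 229.6] 0.74 [0.51467709 0.14223732 0.05      ] [0.48344467 0.14369271 0.058     ] [0.5462774 0.1453391 0.058    ]
```

View pics/w2.png

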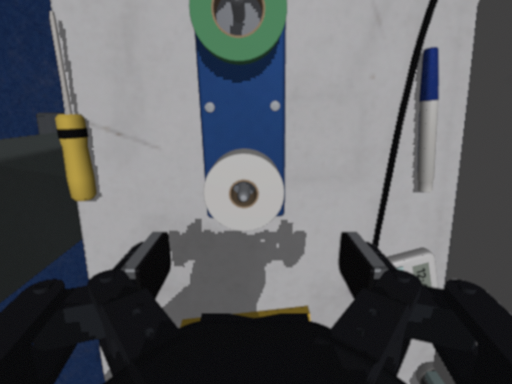

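The view shows the white roll's top face centred near (244,190), and the tape roll well clear at (238,10). I'm correcting x by −8 mm and descending.

```bash
python3 -m jog '[{"travel":[-0.008,-0.001,0.01],"spin":0},{"travel":[0,0,0.025],"spin":0},{"travel":[0,0,0.025],"spin":0},{"travel":[0,0,0],"spin":0}]'
python3 - <<'E'
from h import *
s=sensors.read_state(); print(s['tool_pos'],s['orientation'])
im=optics.grab_frame('wrist'); cal=optics.calibration('wrist'); 
r=optics.outline_of('wrist','label_roll'); cv2.imwrite('pics/m.png',r[0]['mask']*255) if r else 0
if r: print(r[0]['rect'])
for x in [(.516,.141)]:
    t=np.linspace(0,6.28,80); P=np.c_[x[0]+.0335*np.cos(t),x[1]+.0335*np.sin(t),0*t+.058]
    im=im.copy(); 
    for p in proj(cal,P): cv2.circle(im,tuple(int(round(v)) for v in p),1,(255,0,0),-1)
save(im,'w3.png')
E
```

```text
time_s: 4.4
tool_pos: [0.5196, 0.1377, 0.1602]
orientation: [0.001, 1.0, 0.012, 0.016]
ft_force: [-0.2, -0.5, 0.5]
width: 0.0856
[0.51956158 0.13773356 0.16017915] [7.36676029e-04 9.99801417e-01 1.18127451e-02 1.60325352e-02]
[191.5, 156.3, 291.1, 260.7][ WARN:0@0.896] global loadsave.cpp:1063 imwrite_ Unsupported depth image for selected encoder is fallbacked to CV_8U.
```

View pics/w3.png

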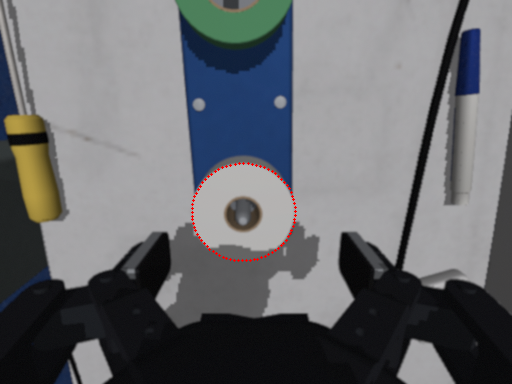

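The red overlay for a roll at (0.516, 0.141) matches the rim, so that's the grasp centre. Now I go down with the lateral correction.

```bash
python3 -m jog '[{"travel":[-0.007,-0.003,0],"spin":0},{"travel":[0,0,0.02],"spin":0},{"travel":[0,0,0.02],"spin":0},{"travel":[0,0,0],"spin":0}]'; python3 -c "
from h import *
print(sensors.read_state()['orientation'])"
```

```text
time_s: 4.9
tool_pos: [0.5166, 0.1425, 0.1276]
orientation: [-0.001, 1.0, 0.011, 0.022]
ft_force: [-0.7, -0.3, -0.9]
width: 0.0852
[-0.00124382  0.99969277  0.01092022  0.02221643]
```

```bash
python3 -m jog '[{"travel":[-0.004,0.001,0.01],"spin":0},{"travel":[0,0,0.01],"spin":0},{"travel":[0,0,0.01],"spin":0},{"travel":[0,0,0.006],"spin":0},{"travel":[0,0,0],"spin":0}]'; python3 -c "
from h import *
print(sensors.read_state()['orientation'])"
```

```text
time_s: 5.4
tool_pos: [0.515, 0.1422, 0.0921]
orientation: [-0.002, 1.0, 0.011, 0.024]
ft_force: [0.3, -0.3, -0.0]
width: 0.0854
[-0.0018799   0.99964235  0.01084653  0.02437196]
```

```bash
python3 -m jog '[{"travel":[0,0,0],"spin":0},{"travel":[0,0,0],"spin":0},{"travel":[0,0,0],"spin":0},{"travel":[0,0,0],"spin":0},{"travel":[0,0,0],"spin":0},{"travel":[0,0,0],"spin":0},{"travel":[0,0,0],"spin":0},{"travel":[0,0,0],"spin":0}]' 0 40; python3 -c "
from h import *
print(sensors.read_state()['orientation'])"
```

```text
time_s: 6.2
tool_pos: [0.5154, 0.1422, 0.0931]
orientation: [-0.002, 1.0, 0.011, 0.025]
ft_force: [0.3, 0.8, -0.5]
width: 0.0657
[-0.00187975  0.99963342  0.01072687  0.02478747]
```

Gripped at 66 mm. Lifting straight up in world z, so with a small tool-x component to offset the tilt.

```bash
python3 -m jog '[{"travel":[0.0005,0,-0.01],"spin":0},{"travel":[0.0005,0,-0.01],"spin":0},{"travel":[0.001,0,-0.02],"spin":0},{"travel":[0.001,0,-0.02],"spin":0},{"travel":[0.001,0,-0.02],"spin":0},{"travel":[0.001,0,-0.02],"spin":0},{"travel":[0,0,0],"spin":0}]'
python3 - <<'E'
from h import *
s=sensors.read_state(); print(s['orientation'])
a=optics.grab_frame('wrist'); b=optics.grab_frame('side')
save(np.hstack([a[::1,::1],b])[:, :],'l.png'); im=cv2.resize(cv2.imread('pics/l.png'),(800,300),interpolation=cv2.INTER_AREA); cv2.imwrite('pics/l1.png',im)
E
```

```text
time_s: 6.9
tool_pos: [0.5151, 0.1421, 0.2016]
orientation: [-0.002, 1.0, 0.011, 0.025]
ft_force: [0.4, -0.2, -0.9]
width: 0.0659
[-0.00208877  0.99961776  0.01109517  0.02523639]
```

View pics/l1.png

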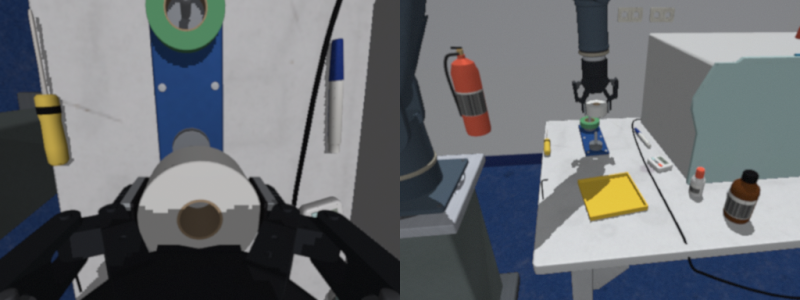

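The roll is off the post, with the tape still in place at (185,15) in the left image. Moving over the tray.

```bash
python3 -m jog '[{"travel":[0.001,0.015,0],"spin":0},{"travel":[0.001,0.03,0],"spin":0},{"travel":[0.001,0.04,0],"spin":0},{"travel":[0.001,0.04,0],"spin":0},{"travel":[0.001,0.04,0],"spin":0},{"travel":[0.001,0.04,0],"spin":0},{"travel":[0.001,0.025,0],"spin":0},{"travel":[0.001,0.012,0],"spin":0},{"travel":[0,0,0],"spin":0}]'
python3 - <<'E'
from h import *
s=sensors.read_state(); q=s['orientation']; R=Ro.from_quat([q[1],q[2],q[3],q[0]]).as_matrix(); print(R.round(3),s['tool_pos'])
for c in ('scene','side'):
    im=optics.grab_frame(c).copy(); cal=optics.calibration(c)
    if c=='side': save(im,'s2raw.png')
    for q in ('tray_floor','label_roll','tape_roll'):
        for r in optics.place_of(c,q)[:1]: print(c,q,round(r['confidence'],2),np.round(ray(cal,r['uv'],{'tray_floor':.004,'label_roll':s['tool_pos'][2]-.066,'tape_roll':.027}[q]),3))
    x0,y0=(200,120) if c=='side' else (190,130)
    cv2.imwrite('pics/%s2.png'%c,cv2.resize(im[y0:y0+180,x0:x0+160,::-1],None,fx=2.5,fy=2.5))
cv2.imwrite('pics/t2.png',np.hstack([cv2.imread('pics/scene2.png'),cv2.imread('pics/side2.png')]))
E
```

```text
time_s: 7.9
tool_pos: [0.5244, -0.1072, 0.1911]
orientation: [-0.003, 1.0, 0.014, 0.018]
ft_force: [0.4, 1.5, -0.7]
width: 0.0655
[[ 0.999  0.027  0.035]
 [ 0.027 -1.     0.006]
 [ 0.035 -0.005 -0.999]] [ 0.52444909 -0.10717575  0.19110815]
scene tray_floor 0.67 [ 0.535 -0.098  0.004]
scene label_roll 0.65 [ 0.521 -0.113  0.125]
scene tape_roll 0.83 [0.509 0.275 0.027]
side tray_floor 0.97 [ 0.521 -0.103  0.004]
side label_roll 0.65 [ 0.528 -0.102  0.125]
side tape_roll 0.48 [0.51  0.27  0.027]
```

View pics/t2.png

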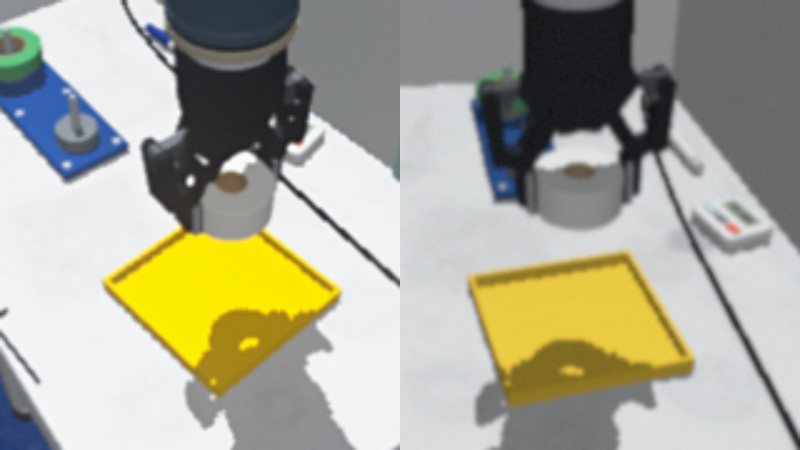

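The roll hangs level over the tray (its bore at (232,182) on the left). It's at about (0.526, −0.107), with the tray centre near (0.53, −0.10). Lowering most of the way, then checking.

```bash
python3 -m jog '[{"travel":[0.003,-0.006,0.01],"spin":0},{"travel":[0,0,0.025],"spin":0},{"travel":[0,0,0.025],"spin":0},{"travel":[0,0,0.02],"spin":0},{"travel":[0,0,0.01],"spin":0},{"travel":[0,0,0],"spin":0}]'; python3 -c "
from h import *
print(sensors.read_state()['orientation'],arm.tips_ahead)"
```

```text
time_s: 8.9
tool_pos: [0.5334, -0.0924, 0.098]
orientation: [-0.004, 1.0, 0.018, 0.02]
ft_force: [-0.2, 0.2, -0.4]
width: 0.0659
[-0.00393498  0.99962151  0.0182687   0.02018934] 0.0726
```

```bash
python3 -m jog '[{"travel":[-0.004,0.005,0.006],"spin":0},{"travel":[0,0,0.006],"spin":0},{"travel":[0,0,0.005],"spin":0},{"travel":[0,0,0.004],"spin":0},{"travel":[0,0,0],"spin":0}]'; python3 -c "
from h import *
print(sensors.read_state()['orientation'])"
```

```text
time_s: 9.4
tool_pos: [0.5314, -0.0977, 0.0771]
orientation: [-0.004, 1.0, 0.018, 0.022]
ft_force: [0.2, 1.1, -0.4]
width: 0.0657
[-0.00370632  0.99958926  0.01818117  0.02184069]
```

```bash
python3 -m jog '[{"travel":[0,0,0.003],"spin":0},{"travel":[0,0,0.002],"spin":0},{"travel":[0,0,0.001],"spin":0},{"travel":[0,0,0],"spin":0}]'
```

```text
time_s: 9.8
tool_pos: [0.532, -0.0977, 0.0721]
orientation: [-0.003, 1.0, 0.018, 0.023]
ft_force: [-0.9, 0.4, -0.7]
width: 0.0661
```

```bash
python3 -m jog '[{"travel":[0,0,0.002],"spin":0},{"travel":[0,0,0.001],"spin":0},{"travel":[0,0,0],"spin":0}]'
```

```text
time_s: 10.1
tool_pos: [0.5321, -0.0975, 0.0724]
orientation: [-0.002, 1.0, 0.018, 0.023]
ft_force: [-0.2, -0.8, -1.2]
width: 0.0653
```

```bash
python3 -m jog '[{"travel":[0,0,0.004],"spin":0},{"travel":[0,0,0],"spin":0}]'
```

```text
time_s: 10.3
tool_pos: [0.5324, -0.0974, 0.0725]
orientation: [-0.001, 1.0, 0.018, 0.024]
ft_force: [-0.4, 0.5, -0.6]
width: 0.0657
```

```bash
python3 - <<'E'
from h import *
s=sensors.read_state(); print(s['ft_force'],s['tool_pos'])
ims=[]
for c in ('scene','side'):
    im=optics.grab_frame(c); x0,y0=(200,165) if c=='scene' else (200,170)
    ims.append(cv2.resize(im[y0:y0+120,x0:x0+130,::-1],None,fx=3,fy=3,interpolation=cv2.INTER_CUBIC))
cv2.imwrite('pics/d.png',np.hstack(ims))
E
```

```text
[-0.4054307   0.50592006 -0.63997204] [ 0.53238522 -0.09742174  0.07248413]
```

View pics/d.png

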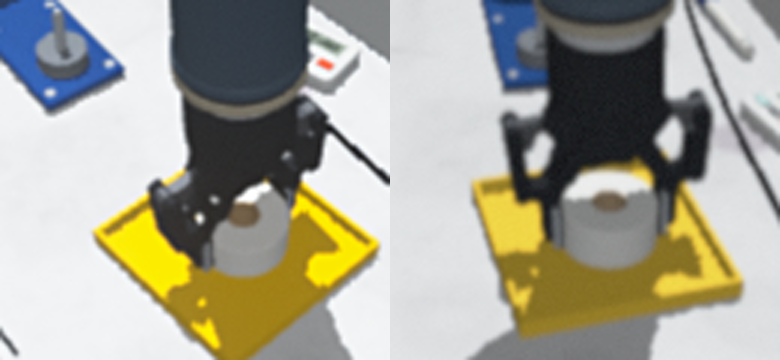

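The roll is on the tray floor (its bottom edge at (250,270) on the left), and z no longer drops. Releasing.

```bash
python3 -m jog '[{"travel":[0,0,0],"spin":0},{"travel":[0,0,0],"spin":0},{"travel":[0,0,0],"spin":0},{"travel":[0,0,0],"spin":0},{"travel":[0,0,0],"spin":0},{"travel":[0,0,0],"spin":0}]' 1
python3 -m jog '[{"travel":[0,0,-0.01],"spin":0},{"travel":[0.001,0,-0.02],"spin":0},{"travel":[0.001,0,-0.03],"spin":0},{"travel":[0.001,0,-0.03],"spin":0},{"travel":[0,0.04,-0.03],"spin":0},{"travel":[0,0.04,-0.02],"spin":0},{"travel":[0,0.04,0],"spin":0},{"travel":[0,0.02,0],"spin":0},{"travel":[0,0,0],"spin":0},{"travel":[0,0,0],"spin":0}]'
python3 - <<'E'
from h import *
for c in ('wrist','scene'):
    im=optics.grab_frame(c).copy(); cal=optics.calibration(c)
    for q,z in {'tray_floor':.004,'label_roll':.004,'tape_roll':.027}.items():
        for r in optics.place_of(c,q)[:1]: print(c,q,round(r['confidence'],2),np.round(ray(cal,r['uv'],z),3))
    if c=='wrist':
        t=np.linspace(0,6.28,80)
        for p in proj(cal,np.c_[.534+.0335*np.cos(t),-.0975+.0335*np.sin(t),0*t+.035]): cv2.circle(im,tuple(int(round(v)) for v in p),1,(255,0,0),-1)
    cv2.imwrite('pics/f%s.png'%c,cv2.resize(im[:,:,::-1],(400,300)))
cv2.imwrite('pics/f.png',np.hstack([cv2.imread('pics/fwrist.png'),cv2.imread('pics/fscene.png')]))
E
```

```text
time_s: 11.0
tool_pos: [0.5328, -0.0975, 0.0706]
orientation: [-0.001, 1.0, 0.018, 0.024]
ft_force: [0.4, 0.5, -0.4]
width: 0.0854
time_s: 12.0
tool_pos: [0.534, -0.2402, 0.2224]
orientation: [-0.001, 0.999, 0.021, 0.026]
ft_force: [0.5, 0.9, -0.7]
width: 0.085
scene tray_floor 0.85 [ 0.535 -0.095  0.004]
scene label_roll 0.73 [ 0.531 -0.105  0.004]
scene tape_roll 0.94 [0.506 0.266 0.027]
```

View pics/f.png

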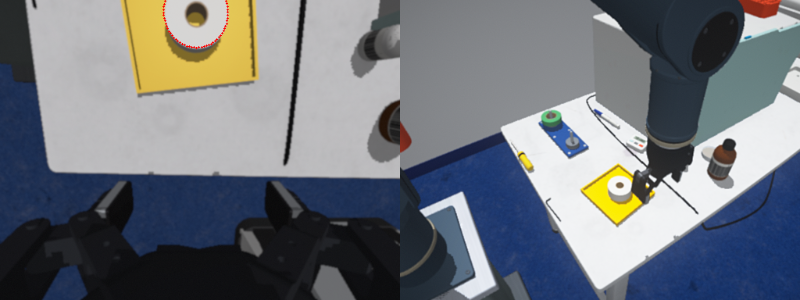

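The roll lies flat near the middle of the tray (bore at (619,186) on the right), the gripper is clear, and the tape is still on its post at (551,117). Handing in.

```bash
python3 -c "
from cell import sign_off
print(sign_off())"
```

```text
the job is handed in; nothing more can be done
None
```

The label roll is off its post and lying flat in the yellow tray. I let go only once it was down, and handed the job in at about 12 s of the 40 s.

- **Lift:** I gripped the roll across its outside diameter and raised it about 108 mm, well clear of the post tips.
- **Placing:** The last pictures show it flat and released at about (0.53, −0.10). That is within about 1 cm of the tray's centre, and the limit is 42 mm along each side.
- **Tape roll:** The green tape is still on its post. The scene camera's estimate of its position moved about 9 mm from start to finish. That is roughly the networks' scatter, and the pictures show no movement.
- **Robot:** The gripper is open and clear of everything.

**What was less certain:**
- The tool had drifted to about 0.05 rad of tilt by the time I gripped and lowered the roll; the roll still settled flat.
- The force reading never clearly showed contact with the tray floor. I judged the roll was down because the tool stopped descending at about 72 mm, against 70 mm expected at contact, and from the picture.
- In the final check the wrist camera's network found neither the roll nor the tray. For that view I relied on a predicted outline of the roll, which matched its rim where it was in the picture.

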